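Mix a sample tube on the touch mixer

TASK

Push the swivelling dust cover of the mixer well aside, to about a right angle, and leave it open. Then take the tall capped tube out of the tray and press it upright onto the mixer's sprung cup, firmly but without slamming, until the cup is fully down; keep it down for about two seconds. Set the tube back gently, standing upright in its own vacant bay of the tray, and leave the two short tubes and the beaker where they are.

Things in the scene. Friction and masses are not known exactly. Their poses are not given: they have to be found in the camera images.
- mixer: Bench mixer, fixed: grey box 154 x 154 x 90 mm high. Origin: centre of its underside, z up; the hinge post of the dust cover (top 140 mm above the table, 7 mm radius) stands at its +x side. The sprung cup sits at its centre, on top.
- pad_face (a point): Centre of the flat floor of the mixer's sprung black rubber cup, 118 mm above the table when up; moves with the cup. The floor is 40 mm wide, the cup's round rim (56 mm outside) stands 8 mm above the floor; under it is a fixed round collar.
- pad (a joint): How far the sprung cup is pressed straight down: 0 up, 0.010 m fully down. It needs about 2 N to start and 9 N to be fully down, and springs back.
- cover (a joint): Angle of the dust cover about its upright hinge: 0 lies centred over the cup, grows counter-clockwise seen from above, up to 1.8 rad; stays where it is left (about 0.05 N m of friction). From 0 the tab moves towards the mixer's -y side.
- cover_tab (a point): Point on the upright round tab (12 mm diameter) at the cover's free edge, 88 mm from the hinge axis; the tab's top is 14 mm above this point, the cover plate's top face 17 mm below it (139 mm above the table). The cover is a clear round plate, 68 mm diameter, 5 mm thick, centred 62 mm from the hinge axis. Axes turn with the cover: -x points from hinge to tab.
- cover_hinge (a point): Point on the upright hinge axis of the cover, level with the underside of the cover plate (134 mm above the table). Axes as the mixer's.
- tray: Fixed red tray, 66 x 190 x 30 mm high (x, y, z), walls 5 mm, floor 5 mm thick, two dividers: three bays in a row along its y, each about 56 x 56 mm inside, centred at y = -60, 0 and +60 mm. Origin: centre of its underside.
- tube: The tall capped tube, loose: white round body of 30 mm diameter, flat foot, 125 mm tall in all; its top 25 mm is a grey cap of 33 mm diameter (grip it there). About 70 g. Origin: centre of its underside, z up its axis. Stands in one of the three bays.
- pot_a: A short capped tube of the same make, 62 mm tall, 30 mm diameter (cap 33 mm), loose, in another bay. Origin: centre of its underside. Leave alone.
- pot_b: The other short capped tube, as pot_a, in the remaining bay. Leave alone.
- beaker: Glass beaker, 68 mm diameter, 85 mm tall, loose on the table. Origin: centre of its underside. Leave alone.

How it is judged:
By the outcome, as a careful person would: the job done as asked, in the order asked, and still so for the second after the job is handed in, with the robot touching nothing.
It also fails if it takes over 72 s, if anything falls off the work surface, if the arm or the gripper's body presses on something with over 40 N, if the wrist force passes 120 N, or if a joint passes its speed limit or range.

ROBOT

A 7-joint arm with a two-finger parallel gripper is mounted at the origin on the work surface. World frame = base frame: x ahead of the robot, y to its left, z up, the work surface at z = 0. Lengths are in mm, angles in degrees, forces in N, time in s.
With the tool pointing down it reaches from about 400 to 900 mm from the base axis. Payload 5.5 kg.
Tool frame: the origin (TCP) lies between the finger pads; the fingertips stand 11 mm ahead of it and the grasp point (between the pads) lies 8 mm behind it; z points along the fingers, y is the line along which they close (so a half turn about z gives the same grasp; the last joint's range is limited). The gripper opens to 92 mm and grips with 3 to 60 N. Pads are 19 mm wide; open, the fingers measure 130 mm over their backs; the gripper's body (75 mm by 190 mm) begins 47 mm behind the grasp point.
Start: joints at [78.449, 28.699, -24.465, 88.831, 12.651, 65.22, -12.049], TCP at [291.389, -581.026, 237.729] pointing down, gripper open.
Joint ranges: [-164.97, 164.97], [-17.58, 116.51], [-87.97, 89.64], [11.32, 138.91], [-80.73, 260.73], [10.89, 115.49], [-147.41, 147.41]. Speed limits (degrees/s): [147.25, 147.25, 180, 180, 180, 180, 180].

INTERFACE

Orientations are given as a 3x3 rotation matrix whose columns are the frame's x, y, z axes.
In Python, from station import ctrl gives the robot as it stands.
- The arm moves only by the tool carry_out, never from a script. Its argument "targets" is a list of rows, each an object of numbers: "x", "y", "z": the shift along the world's x, y, z in cm; "wx", "wy", "wz": the turn, a rotation vector about the world's x, y, z in degrees; "claw": the finger opening in cm, from 0 to 9.18. In form: [{"x": .., "y": .., "z": .., "wx": .., "wy": .., "wz": .., "claw": ..}, ...]. A call has 1 to 8 rows; each row shifts and turns the commanded pose from where the row before left it; what a row does not reach is not made up. A row lasts 1/10 s, in which the tool goes at most 50 mm and 8.59 degrees, less where a joint would pass 70% of its speed; a pose out of reach is approached as far as the arm can. A call is refused whole if a number of a shift passes 5 or a number of a turn 8.59, either way. A call with a gripper value outside its range is refused whole. The fingers move at their own pace and stop on an object; "squeeze" is the grip in N (left out, the last holds). Time passes only in rows, so rows that do not move let the fingers close. It gives the time, the measured TCP pose, the force, the opening and the grip force at its end, in the units of the state.
- ctrl.sense(): the state, without advancing time (a new reading comes with each control period).
- ctrl.camera(name): name is "scene" or "top"; returns a dict with "img" (384x512x3 uint8, red, green, blue), "range_z" (384x512 float32, mm along the optical axis (not along the pixel's ray), 0 where there is no reading), "fov_y" (degrees; the focal length in pixels is half the picture's height over the tangent of half this angle, whatever the lens; pixels are square), "cx", "cy" (the principal point, pixels), "dist_coeffs" ([k1, k2, p1, p2, k3] as OpenCV has them; the pictures are not rectified), "T" (4x4, takes a point from camera to world coordinates). Camera axes: x right, y down, z forward; pixel columns grow to the right and rows downward; lengths in mm; the calibration is good to about 2 mm. A picture is of the moment at which its call begins.
- ctrl.job_done(): hands the job in; it is judged then, once.
Trained networks look in a picture, given as the dict that the camera call returned (one of the last four; its "shot" number tells which), for a name from the list of things; names that differ only in an ending like _2 or _b are one class to them, and where a whole thing is asked for, a point or a joint stands for the part that bears it (a point fixed in the world has none). Each returns a list of dicts, best first, with "score" (0 to 1); they miss things now and then, are a little off and sometimes report something else, mostly with a low value. They report only what shows in the picture. A call takes as long as a camera call.
- ctrl.search_frame(thing, picture): "xyz" ([x, y, z] in mm, in world coordinates, good to about 4 mm: the middle of the surface that is visible of it).
- ctrl.silhouettes(thing, picture): "mask" (384x512 bool, what is visible of it).
The state is a dict: "t": time; "joint_positions": joint angles; "dq": joint speeds; "tau": joint torques, N m; "eef_pos": TCP position; "eef_rot": TCP orientation; "ft_force": force on the tool from outside, world axes, zero at the start; "ft_torque": the same for the moment, N m; "width": finger opening in mm; "grasp_force": force on a finger pad.
Only numpy, scipy, OpenCV 4.12 (cv2) and the standard library are available. Lean on these libraries where they do the work, as an engineer would, in place of code of your own. Each camera call takes 0.05 s, during which the arm holds its last target. There are 200 camera calls.

## Working session

There is one attempt and no reset: what is moved stays moved. The work goes in short steps, Python scripts to look and compute and a tool call to move; the robot and the scene stay as the last step left them, time stands still between calls to the robot, and variables do not carry over. Pictures are saved under pics/ and viewed, at most 10 in all, crops included, and the job is handed in when it is done.

Besides the shell and the picture viewer there is one more tool, called after "Request:" as name(argument=value, ...) on one line, values as JSON. carry_out: Moves the arm, as the interface text tells. Its arguments: {"type":"object","properties":{"targets":{"type":"array"},"squeeze":{"type":"number"}},"required":["targets"]}

```bash
mkdir -p pics; ls
cat > h.py <<'E'
import numpy as np, cv2
from station import ctrl
def K(c):
    f=c["img"].shape[0]/2/np.tan(np.radians(c["fov_y"]/2)); return np.array([[f,0,c["cx"]],[0,f,c["cy"]],[0,0,1.]])
def cloud(c):
    h,w=c["range_z"].shape; u,v=np.meshgrid(np.arange(w),np.arange(h))
    p=cv2.undistortPoints(np.stack([u,v],-1).reshape(-1,1,2).astype(np.float32),K(c),np.array(c["dist_coeffs"],float)).reshape(h,w,2)
    z=c["range_z"]; P=np.dstack([p[...,0]*z,p[...,1]*z,z]); T=np.array(c["T"])
    return P@T[:3,:3].T+T[:3,3]
def project(c,X):
    T=np.linalg.inv(np.array(c["T"])); r,_=cv2.Rodrigues(T[:3,:3])
    return cv2.projectPoints(np.atleast_2d(X).astype(float),r,T[:3,3],K(c),np.array(c["dist_coeffs"],float))[0].reshape(-1,2)
E
cat > look.py <<'E'
from h import *
np.set_printoptions(precision=1,suppress=True)
s=ctrl.sense(); print(s["t"],s["eef_pos"],s["eef_rot"],s["width"],s["ft_force"])
for n in ("top","scene"):
    c=ctrl.camera(n); cv2.imwrite(f"pics/{n}0.png",c["img"][...,::-1]); P=cloud(c)
    print(n,np.array(c["T"])[:3].round(2).tolist(),c["fov_y"])
    for t in ("mixer","pad_face","cover_tab","cover_hinge","tray","tube","pot_a","beaker"):
        L=ctrl.search_frame(t,c); print(t,[(np.round(d["xyz"],0).tolist(),round(d["score"],2)) for d in L[:4]])
        for m in ctrl.silhouettes(t,c)[:3]:
            k=m["mask"]&(c["range_z"]>0); Q=P[k]
            if len(Q)>5: print("   m",round(m["score"],2),k.sum(),"p2",np.percentile(Q,2,0),"p98",np.percentile(Q,98,0))
    np.savez(f"/tmp/{n}.npz",P=P,img=c["img"],z=c["range_z"])
E
python3 look.py; python3 -c "
import cv2,numpy as np;cv2.imwrite('pics/both0.png',cv2.resize(np.vstack([cv2.imread('pics/top0.png'),cv2.imread('pics/scene0.png')]),None,fx=.78,fy=.78))"
```

```text
pics
0.0 [ 291.  -580.5  236.7] [[ 0.9  0.4 -0. ]
 [ 0.4 -0.9  0. ]
 [ 0.  -0.  -1. ]] 91.83262286631661 [0.7 0.6 0.2]
top [[0.02, -0.98, 0.19, 319.26], [-1.0, -0.03, -0.02, 29.55], [0.03, -0.19, -0.98, 1249.61]] 46.34871668796022
mixer [([556.0, 223.0, 88.0], 0.98)]
   m 0.56 3517 p2 [495.  155.1  10.2] p98 [638.7 298.8 143. ]
pad_face [([563.0, 250.0, 124.0], 0.65)]
   m 0.44 161 p2 [ 547.2 -229.4   10.4] p98 [ 576.2 -199.7   71.1]
   m 0.4 658 p2 [543.4 182.1 124.9] p98 [635.9 242.9 167.1]
cover_tab [([579.0, 216.0, 137.0], 0.72), ([440.0, 8.0, 17.0], 0.22)]
   m 0.64 635 p2 [543.5 182.7 101.4] p98 [636.  240.8 167.4]
   m 0.62 3597 p2 [494.8 154.9   8.3] p98 [640.3 299.2 143. ]
   m 0.62 259 p2 [ 500.6 -338.9   20.4] p98 [ 530.  -310.5  134.1]
cover_hinge [([558.0, 220.0, 93.0], 0.72)]
   m 0.96 3513 p2 [494.9 155.2   9.5] p98 [638.9 299.  142.9]
   m 0.19 44 p2 [551.5 243.1 115.9] p98 [584.5 255.4 127.8]
tray [([536.0, -257.0, 6.0], 0.97), ([536.0, -264.0, 65.0], 0.16)]
   m 0.92 1239 p2 [ 484.9 -352.1    0.3] p98 [ 589.2 -175.7   35.5]
   m 0.5 3580 p2 [494.9 154.9   8.9] p98 [
[... 856 characters left out ...]
 [ 593.  -179.2   31.2]
cover_hinge [([598.0, 191.0, 89.0], 0.67)]
   m 0.91 5152 p2 [505.7 153.6   7.4] p98 [646.1 288.5 142.2]
tray [([549.0, -287.0, 14.0], 0.91)]
   m 0.76 2915 p2 [ 491.  -363.7    1.4] p98 [ 593.2 -179.9   30.8]
tube [([528.0, -328.0, 93.0], 0.73)]
   m 0.75 1160 p2 [ 492.1 -342.5    4.3] p98 [ 531.9 -312.2  131.2]
pot_a [([569.0, -216.0, 62.0], 0.89), ([546.0, -273.0, 63.0], 0.66)]
   m 0.89 579 p2 [ 523.8 -287.5    5.4] p98 [ 554.9 -258.    68.5]
   m 0.81 474 p2 [ 539.6 -231.3   20.2] p98 [ 578.8 -201.8   68.4]
beaker [([442.0, 6.0, 56.0], 0.95)]
   m 0.72 625 p2 [549.  181.  135.2] p98 [638.1 238.6 163.7]
   m 0.59 1111 p2 [403.  -24.4   5.2] p98 [466.6  37.7  85.1]
```

View pics/top0.png

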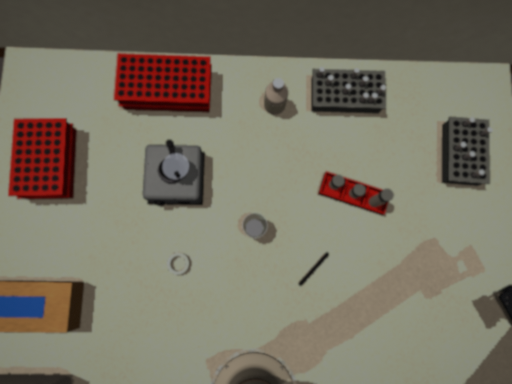

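View pics/scene0.png

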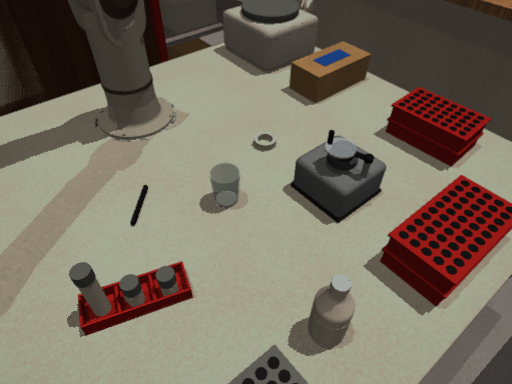

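The top view shows the mixer near (173,173) with the cover on it, and the tray at (355,193) with the tall tube at its right end (386,197). The beaker is at (255,226). The scene view agrees: the tube is at (92,290) and the tab at about (331,137). Next I'll fit the poses.

```bash
cat > fit.py <<'E'
from h import *
np.set_printoptions(precision=1,suppress=True)
out=[]
for n in ("top","scene"):
    D=np.load(f"/tmp/{n}.npz"); P=D["P"]; img=D["img"].astype(int); ok=D["z"]>0
    x,y,z=P[...,0],P[...,1],P[...,2]
    def box(x0,x1,y0,y1,z0,z1): return ok&(x>x0)&(x<x1)&(y>y0)&(y<y1)&(z>z0)&(z<z1)
    m=box(450,700,100,350,80,97); r=cv2.minAreaRect(P[m][:,:2].astype(np.float32)); print(n,"mixer top",m.sum(),r,np.median(z[m]))
    m=box(450,650,-400,-130,24,40)&(img[...,0]>80)&(img[...,1]<50); r=cv2.minAreaRect(P[m][:,:2].astype(np.float32)); print("tray",m.sum(),r,np.median(z[m]))
    for nm,b in (("tube top",(470,560,-370,-290,118,140)),("potmid",(515,575,-300,-240,57,75)),("potend",(540,600,-240,-180,57,75)),("plate",(450,700,100,350,134,148)),("tab",(450,700,100,350,152,180)),("cup",(450,700,100,350,112,131)),("beaker",(390,500,-50,60,60,95))):
        m=box(*b); Q=P[m]
        if len(Q)>4: print(nm,m.sum(),"mean",Q.mean(0),"circ",np.round(cv2.minEnclosingCircle(Q[:,:2].astype(np.float32))[0],1),"z95",np.percentile(Q[:,2],[50,95]))
    m=box(450,700,100,350,60,200); vv,uu=np.where(m); a,b,c,d=vv.min()-8,vv.max()+8,uu.min()-8,uu.max()+8
    out.append(cv2.resize(D["img"][a:b,c:d],(400,400),interpolation=cv2.INTER_CUBIC)); print("crop",a,b,c,d)
cv2.imwrite("pics/crop.png",np.hstack(out)[...,::-1])
E
python3 fit.py
```

```text
top mixer top 2278 ((570.5740966796875, 229.61138916015625), (149.19825744628906, 149.09666442871094), 0.3647706210613251) 89.61860134205972
tray 258 ((536.225341796875, -268.23248291015625), (188.29086303710938, 62.417728424072266), 72.97872924804688) 28.986734145532296
tube top 141 mean [ 515.5 -325.   129.7] circ [ 515.6 -326. ] z95 [129.9 133.9]
potmid 123 mean [ 538.2 -270.7   66.7] circ [ 539.6 -271.1] z95 [67.1 70.4]
potend 122 mean [ 561.9 -214.6   66.4] circ [ 563.2 -215. ] z95 [67.  70.6]
plate 605 mean [581.7 214.4 139.6] circ [592.  215.9] z95 [139.6 143.5]
tab 25 mean [547.7 203.5 166. ] circ [548.7 203.9] z95 [168.1 171. ]
cup 66 mean [565.7 248.2 123.2] circ [569.7 239. ] z95 [124.5 127.8]
beaker 158 mean [440.5   6.7  79.8] circ [434.8   7.9] z95 [83.1 88.1]
crop 131 211 135 209
scene mixer top 1950 ((571.825927734375, 227.64212036132812), (147.7813262939453, 147.4770050048828), 89.63790130615234) 89.02646029975153
tray 623 ((538.3986206054688, -269.9140930175781), (188.36248779296875, 66.36125183105469), 72.72756958007812) 28.99270874875856
tube top 396 mean [ 519.3 -327.1  128.1] circ [ 516.6 -327.8] z95 [129.4 131.2]
potmid 307 mean [ 541.  -272.7   65.7] circ [ 538.6 -272.1] z95 [66.3 68.3]
potend 293 mean [ 564.8 -216.8   65.6] circ [ 562.5 -216.1] z95 [66.4 68.1]
plate 667 mean [585.6 212.3 138.9] circ [593.  214.8] z95 [138.7 142.7]
tab 53 mean [550.5 201.3 162.9] circ [549.3 202.9] z95 [163.7 170.4]
cup 62 mean [623.6 223.9 118.3] circ [610.6 217.9] z95 [117.1 128.2]
beaker 529 mean [433.9   7.4  74.4] circ [434.7   7.5] z95 [74.9 85.1]
crop 122 210 287 393
```

View pics/crop.png

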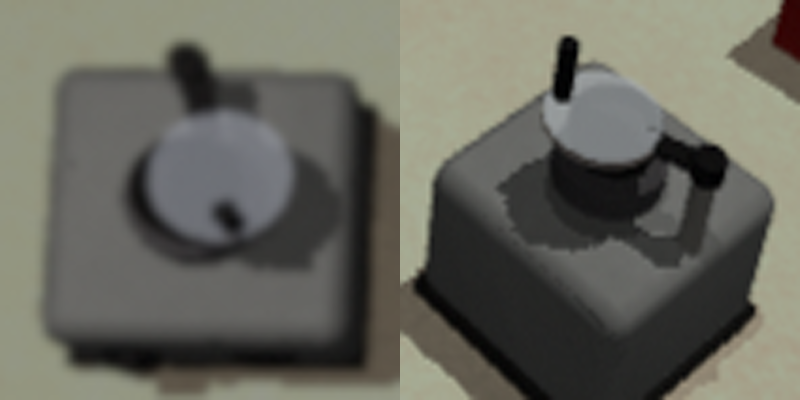

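The crops show the hinge post at top-left (185,50) and the tab at (228,215) in the first. In the second, the tab is at (567,70) and the post at (710,165). The measurements fit together:
- **Mixer:** centre (571,228.6), yaw about 0, hinge (633,228.6).
- **Tab:** (549,203), so the cover is at about 17°.
- **Tube:** (516,-327).

I'll go to the tab and cage it between the fingers.

Request:
carry_out(targets=[{"x": 1.5, "y": 4.6, "claw": 4}, {"x": 1.5, "y": 4.6}, {"x": 1.5, "y": 4.6}, {"x": 1.5, "y": 4.6}, {"x": 1.5, "y": 4.6}, {"x": 1.5, "y": 4.6}, {"x": 1.5, "y": 4.6}, {"x": 1.5, "y": 4.6}])

```text
schema error: expected keys x, y, z, wx, wy, wz, claw
```

Request:
carry_out(targets=[{"x": 1.5, "y": 4.6, "claw": 4}, {"x": 1.5, "y": 4.6}, {"x": 1.5, "y": 4.6}, {"x": 1.5, "y": 4.6}, {"x": 1.5, "y": 4.6}, {"x": 1.5, "y": 4.6}, {"x": 1.5, "y": 4.6}, {"x": 1.5, "y": 4.6}])

```text
schema error: expected keys x, y, z, wx, wy, wz, claw
```

All keys are needed in every row.

Request:
carry_out(targets=[{"x": 1.5, "y": 4.6, "z": 0, "wx": 0, "wy": 0, "wz": 0, "claw": 4}, {"x": 1.5, "y": 4.6, "z": 0, "wx": 0, "wy": 0, "wz": 0, "claw": 4}, {"x": 1.5, "y": 4.6, "z": 0, "wx": 0, "wy": 0, "wz": 0, "claw": 4}, {"x": 1.5, "y": 4.6, "z": 0, "wx": 0, "wy": 0, "wz": 0, "claw": 4}, {"x": 1.5, "y": 4.6, "z": 0, "wx": 0, "wy": 0, "wz": 0, "claw": 4}, {"x": 1.5, "y": 4.6, "z": 0, "wx": 0, "wy": 0, "wz": 0, "claw": 4}, {"x": 1.5, "y": 4.6, "z": 0, "wx": 0, "wy": 0, "wz": 0, "claw": 4}, {"x": 1.5, "y": 4.6, "z": 0, "wx": 0, "wy": 0, "wz": 0, "claw": 4}])

```text
t: 2.5
eef_pos: [411.8, -211.2, 238.1]
eef_rot: [[0.894, 0.448, 0.001], [0.448, -0.894, -0.001], [0.0, 0.001, -1.0]]
ft_force: [1.6, -0.2, -0.1]
width: 40.3
grasp_force: 0.0
```

Request:
carry_out(targets=[{"x": 1.5, "y": 4.6, "z": 0, "wx": 0, "wy": 0, "wz": 0, "claw": 4}, {"x": 1.5, "y": 4.6, "z": 0, "wx": 0, "wy": 0, "wz": 0, "claw": 4}, {"x": 1.5, "y": 4.6, "z": 0, "wx": 0, "wy": 0, "wz": 0, "claw": 4}, {"x": 1.5, "y": 4.6, "z": 0, "wx": 0, "wy": 0, "wz": 0, "claw": 4}, {"x": 1.5, "y": 4.6, "z": 0, "wx": 0, "wy": 0, "wz": 0, "claw": 4}, {"x": 1.5, "y": 4.6, "z": 0, "wx": 0, "wy": 0, "wz": 0, "claw": 4}, {"x": 1.5, "y": 4.6, "z": 0, "wx": 0, "wy": 0, "wz": 0, "claw": 4}, {"x": 1.5, "y": 4.6, "z": 0, "wx": 0, "wy": 0, "wz": 0, "claw": 4}])

```text
t: 3.3
eef_pos: [532.0, 156.6, 237.9]
eef_rot: [[0.894, 0.448, 0.001], [0.448, -0.894, -0.0], [0.0, 0.001, -1.0]]
ft_force: [0.5, -0.2, 0.1]
width: 40.0
grasp_force: 0.0
```

Request:
carry_out(targets=[{"x": 1.7, "y": 4.7, "z": 0, "wx": 0, "wy": 0, "wz": 0, "claw": 4}, {"x": 0, "y": 0, "z": -2, "wx": 0, "wy": 0, "wz": 0, "claw": 4}, {"x": 0, "y": 0, "z": -2, "wx": 0, "wy": 0, "wz": 0, "claw": 4}, {"x": 0, "y": 0, "z": -1, "wx": 0, "wy": 0, "wz": 0, "claw": 4}, {"x": 0, "y": 0, "z": -1, "wx": 0, "wy": 0, "wz": 0, "claw": 4}, {"x": 0, "y": 0, "z": -1, "wx": 0, "wy": 0, "wz": 0, "claw": 4}, {"x": 0, "y": 0, "z": -1, "wx": 0, "wy": 0, "wz": 0, "claw": 4}, {"x": 0, "y": 0, "z": 0, "wx": 0, "wy": 0, "wz": 0, "claw": 2.2}])

```text
t: 4.1
eef_pos: [547.8, 201.1, 156.5]
eef_rot: [[0.894, 0.448, -0.002], [0.448, -0.894, -0.001], [-0.002, -0.0, -1.0]]
ft_force: [-0.4, -0.5, -0.3]
width: 35.3
grasp_force: 0.0
```

```bash
cat > snap.py <<'E'
import sys; from h import *
o=[]
for n in ("top","scene"):
    c=ctrl.camera(n); P=cloud(c); X=eval(sys.argv[1]); u=project(c,X)[0].astype(int); r=int(sys.argv[3]) if len(sys.argv)>3 else 50
    u=np.clip(u,[r,r],[511-r,383-r]); o.append(cv2.resize(c["img"][u[1]-r:u[1]+r,u[0]-r:u[0]+r],(400,400),interpolation=cv2.INTER_CUBIC)); print(n,u)
cv2.imwrite(f"pics/{sys.argv[2]}.png",np.hstack(o)[...,::-1])
print({k:np.round(v,1).tolist() for k,v in ctrl.sense().items() if k in("t","eef_pos","ft_force","width","joint_positions")})
E
python3 snap.py "[560,210,150]" cage
```

```text
top [175 169]
scene [335 139]
{'t': 4.2, 'joint_positions': [9.4, 31.7, -42.7, 102.2, 25.4, 56.2, -107.0], 'eef_pos': [548.5, 201.8, 157.8], 'ft_force': [-0.5, 0.1, -0.2], 'width': 28.3}
```

View pics/cage.png

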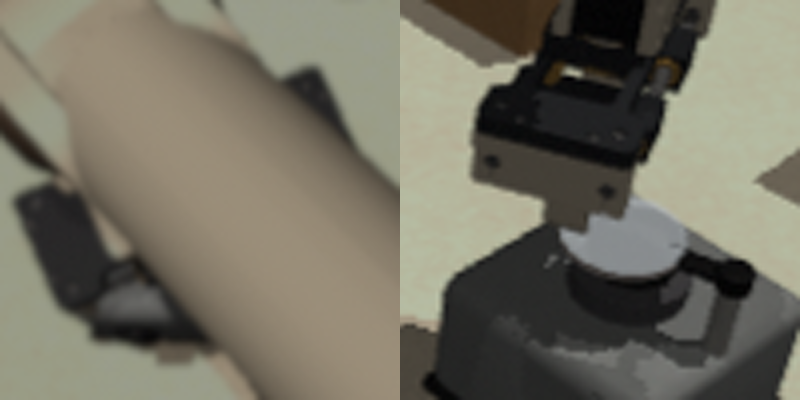

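The scene crop shows the fingers around the tab, above the plate, at about (585,215). I'll grip the tab lightly so it can roll between the pads, then follow the arc.

Request:
carry_out(targets=[{"x": 0, "y": 0, "z": 0, "wx": 0, "wy": 0, "wz": 0, "claw": 0.9}, {"x": 0, "y": 0, "z": 0, "wx": 0, "wy": 0, "wz": 0, "claw": 0.9}, {"x": 0, "y": 0, "z": 0, "wx": 0, "wy": 0, "wz": 0, "claw": 0.9}, {"x": 0, "y": 0, "z": 0, "wx": 0, "wy": 0, "wz": 0, "claw": 0.9}, {"x": 0, "y": 0, "z": 0, "wx": 0, "wy": 0, "wz": 0, "claw": 0.9}], squeeze=5)

```text
t: 4.7
eef_pos: [548.5, 202.3, 158.2]
eef_rot: [[0.894, 0.448, 0.001], [0.448, -0.894, 0.0], [0.001, 0.0, -1.0]]
ft_force: [-1.4, 0.4, 3.7]
width: 11.9
grasp_force: 5.0
```

Request:
carry_out(targets=[{"x": 0.58, "y": -1.43, "z": 0, "wx": 0, "wy": 0, "wz": 0, "claw": 0.9}, {"x": 0.81, "y": -1.3, "z": 0, "wx": 0, "wy": 0, "wz": 0, "claw": 0.9}, {"x": 1.03, "y": -1.14, "z": 0, "wx": 0, "wy": 0, "wz": 0, "claw": 0.9}])

```text
t: 5.0
eef_pos: [574.1, 161.6, 158.0]
eef_rot: [[0.894, 0.447, 0.001], [0.447, -0.894, 0.0], [0.001, 0.001, -1.0]]
ft_force: [1.6, 3.9, 0.9]
width: 11.5
grasp_force: 5.0
```

Request:
carry_out(targets=[{"x": 1.21, "y": -0.94, "z": 0, "wx": 0, "wy": 0, "wz": 0, "claw": 0.9}, {"x": 1.35, "y": -0.72, "z": 0, "wx": 0, "wy": 0, "wz": 0, "claw": 0.9}, {"x": 1.46, "y": -0.47, "z": 0, "wx": 0, "wy": 0, "wz": 0, "claw": 0.9}, {"x": 1.52, "y": -0.22, "z": 0, "wx": 0, "wy": 0, "wz": 0, "claw": 0.9}, {"x": 0.6, "y": 0, "z": 0, "wx": 0, "wy": 0, "wz": 0, "claw": 0.9}])

```text
t: 5.5
eef_pos: [635.9, 140.6, 157.9]
eef_rot: [[0.894, 0.448, 0.001], [0.448, -0.894, 0.003], [0.002, -0.002, -1.0]]
ft_force: [-1.6, 4.5, 5.6]
width: 11.4
grasp_force: 5.0
```

```bash
python3 snap.py "[610,190,140]" arc
```

```text
top [184 151]
scene [346 159]
{'t': 5.6, 'joint_positions': [13.2, 37.5, -40.5, 92.3, 26.9, 60.3, -98.4], 'eef_pos': [635.6, 140.6, 157.9], 'ft_force': [0.4, 3.8, 4.2], 'width': 11.3}
```

View pics/arc.png

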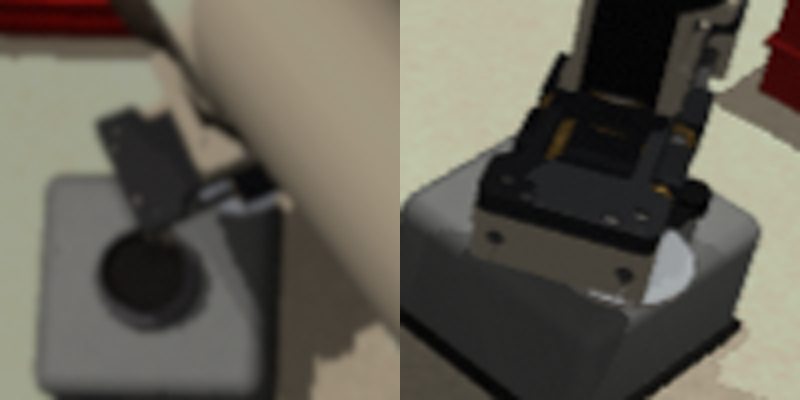

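The cover has swung to about a right angle and the cup is exposed at (150,275) in the top crop. I'll release, rise and travel to the tube.

Request:
carry_out(targets=[{"x": 0, "y": 0, "z": 0, "wx": 0, "wy": 0, "wz": 0, "claw": 3.5}, {"x": 0, "y": 0, "z": 0, "wx": 0, "wy": 0, "wz": 0, "claw": 3.5}, {"x": 0, "y": 0, "z": 0, "wx": 0, "wy": 0, "wz": 0, "claw": 3.5}, {"x": 0, "y": 0, "z": 1, "wx": 0, "wy": 0, "wz": 0, "claw": 3.5}, {"x": 0, "y": 0, "z": 2, "wx": 0, "wy": 0, "wz": 0, "claw": 3.5}, {"x": 0, "y": 0, "z": 3.2, "wx": 0, "wy": 0, "wz": 0, "claw": 6}, {"x": -0.7, "y": -4.0, "z": 3, "wx": 0, "wy": 0, "wz": 0, "claw": 6}, {"x": -1.1, "y": -4.4, "z": 0, "wx": 0, "wy": 0, "wz": 0, "claw": 6}])

```text
t: 6.4
eef_pos: [618.5, 58.8, 255.1]
eef_rot: [[0.892, 0.453, 0.009], [0.453, -0.892, 0.002], [0.009, 0.002, -1.0]]
ft_force: [0.9, -0.2, 0.0]
width: 54.9
grasp_force: 0.0
```

Request:
carry_out(targets=[{"x": -1.2, "y": -4.6, "z": 0, "wx": 0, "wy": 0, "wz": 0, "claw": 6}, {"x": -1.2, "y": -4.6, "z": 0, "wx": 0, "wy": 0, "wz": 0, "claw": 6}, {"x": -1.2, "y": -4.6, "z": 0, "wx": 0, "wy": 0, "wz": 0, "claw": 6}, {"x": -1.2, "y": -4.6, "z": 0, "wx": 0, "wy": 0, "wz": 0, "claw": 6}, {"x": -1.2, "y": -4.6, "z": 0, "wx": 0, "wy": 0, "wz": 0, "claw": 6}, {"x": -1.2, "y": -4.6, "z": 0, "wx": 0, "wy": 0, "wz": 0, "claw": 6}, {"x": -1.2, "y": -4.6, "z": 0, "wx": 0, "wy": 0, "wz": 0, "claw": 6}, {"x": -1.2, "y": -4.6, "z": 0, "wx": 0, "wy": 0, "wz": 0, "claw": 6}])

```text
t: 7.2
eef_pos: [519.1, -313.9, 250.5]
eef_rot: [[0.894, 0.448, 0.0], [0.448, -0.894, -0.001], [-0.0, 0.001, -1.0]]
ft_force: [0.6, -0.4, 0.7]
width: 60.2
grasp_force: 0.0
```

```bash
cat > chk.py <<'E'
from h import *
np.set_printoptions(precision=1,suppress=True)
for n in ("top","scene"):
    c=ctrl.camera(n); P=cloud(c); ok=c["range_z"]>0; x,y,z=P[...,0],P[...,1],P[...,2]
    for nm,(a,b,d,e,f,g) in (("tubetop",(470,570,-375,-280,118,140)),("pot1",(515,575,-300,-240,57,75)),("pot2",(540,600,-240,-180,57,75)),("plate",(500,700,80,350,135,146)),("tab",(450,700,80,350,152,180)),("cup",(530,612,190,270,112,131)),("rim",(530,612,190,270,123,131)),("beaker",(390,500,-50,60,60,95))):
        m=ok&(x>a)&(x<b)&(y>d)&(y<e)&(z>f)&(z<g); Q=P[m]
        if len(Q)>4: print(n,nm,len(Q),Q.mean(0),np.array(cv2.minEnclosingCircle(Q[:,:2].astype(np.float32))[0]),np.percentile(Q[:,2],95))
print({k:np.round(v,1).tolist() for k,v in ctrl.sense().items() if k in("t","eef_pos","ft_force","width","joint_positions")})
E
python3 chk.py
```

```text
top pot1 123 [ 538.1 -270.8   66.7] [ 538.8 -271.5] 70.92321723816738
top pot2 118 [ 562.2 -214.7   66.8] [ 562.7 -214.8] 70.68868238334329
top plate 581 [638.2 177.7 139.6] [635.9 186.8] 143.4955061623673
top tab 24 [642.  142.7 167.6] [642.6 143.1] 172.47536728728622
top cup 351 [572.2 230.8 120.8] [571.  230.1] 127.6769028645333
top rim 101 [572.2 231.5 126. ] [571.  230.1] 128.73238212646856
top beaker 161 [440.2   6.   79.6] [434.8   7.9] 87.79057579759001
scene tubetop 397 [ 519.3 -327.3  128.2] [ 516.3 -326.6] 131.00122493845413
scene pot1 311 [ 541.2 -272.5   65.6] [ 539.2 -272.3] 68.21448508545512
scene pot2 294 [ 564.9 -216.7   65.6] [ 562.8 -215.3] 68.03881661832725
scene plate 710 [641.7 175.7 138.9] [640.3 187.5] 142.54321622275828
scene tab 62 [644.8 140.1 163.3] [644.2 141.8] 170.46990204693242
scene cup 411 [570.6 229.7 120.3] [568.9 228.6] 126.08810411961696
scene rim 120 [570.5 229.9 125.2] [568.9 228.6] 126.7043588064177
scene beaker 530 [434.    7.3  74.5] [434.3   6.7] 84.96280075081674
{'t': 7.3, 'joint_positions': [58.5, 26.6, -39.2, 94.2, 18.4, 65.8, -49.6], 'eef_pos': [515.8, -321.9, 249.4], 'ft_force': [0.2, 0.3, -0.7], 'width': 59.7}
```

Request:
carry_out(targets=[{"x": 0, "y": 0, "z": 0, "wx": 0, "wy": 0, "wz": 0, "claw": 6}, {"x": 0, "y": 0, "z": 0, "wx": 0, "wy": 0, "wz": 0, "claw": 6}])

```text
t: 7.5
eef_pos: [520.5, -310.4, 250.0]
eef_rot: [[0.893, 0.45, 0.001], [0.45, -0.893, 0.0], [0.001, -0.0, -1.0]]
ft_force: [-0.3, 0.2, 0.5]
width: 59.8
grasp_force: 0.0
```

Request:
carry_out(targets=[{"x": -0.45, "y": -1.6, "z": 0, "wx": 0, "wy": 0, "wz": 0, "claw": 6}, {"x": 0, "y": 0, "z": -3, "wx": 0, "wy": 0, "wz": 0, "claw": 6}, {"x": 0, "y": 0, "z": -3, "wx": 0, "wy": 0, "wz": 0, "claw": 6}, {"x": 0, "y": 0, "z": -2, "wx": 0, "wy": 0, "wz": 0, "claw": 6}, {"x": 0, "y": 0, "z": -2, "wx": 0, "wy": 0, "wz": 0, "claw": 6}, {"x": 0, "y": 0, "z": -2, "wx": 0, "wy": 0, "wz": 0, "claw": 6}, {"x": 0, "y": 0, "z": -2, "wx": 0, "wy": 0, "wz": 0, "claw": 6}, {"x": 0, "y": 0, "z": 0, "wx": 0, "wy": 0, "wz": 0, "claw": 6}])

```text
t: 8.3
eef_pos: [513.7, -326.9, 106.8]
eef_rot: [[0.893, 0.45, -0.004], [0.45, -0.893, 0.002], [-0.003, -0.004, -1.0]]
ft_force: [-0.4, 0.6, -0.7]
width: 60.3
grasp_force: 0.0
```

Request:
carry_out(targets=[{"x": 0, "y": 0, "z": 0, "wx": 0, "wy": 0, "wz": 0, "claw": 4.2}, {"x": 0, "y": 0, "z": 0, "wx": 0, "wy": 0, "wz": 0, "claw": 4.2}, {"x": 0, "y": 0, "z": 0, "wx": 0, "wy": 0, "wz": 0, "claw": 4.2}, {"x": 0, "y": 0, "z": 0, "wx": 0, "wy": 0, "wz": 0, "claw": 4.2}])

```text
t: 8.7
eef_pos: [516.1, -328.2, 110.5]
eef_rot: [[0.894, 0.448, 0.001], [0.448, -0.894, -0.001], [0.001, 0.002, -1.0]]
ft_force: [-0.1, -0.5, 0.4]
width: 42.2
grasp_force: 0.0
```

Request:
carry_out(targets=[{"x": 0, "y": 0, "z": 0, "wx": 0, "wy": 0, "wz": 0, "claw": 3.0}, {"x": 0, "y": 0, "z": 0, "wx": 0, "wy": 0, "wz": 0, "claw": 3.0}, {"x": 0, "y": 0, "z": 0, "wx": 0, "wy": 0, "wz": 0, "claw": 3.0}, {"x": 0, "y": 0, "z": 0, "wx": 0, "wy": 0, "wz": 0, "claw": 3.0}, {"x": 0, "y": 0, "z": 0, "wx": 0, "wy": 0, "wz": 0, "claw": 3.0}], squeeze=10)

```text
t: 9.2
eef_pos: [515.7, -327.8, 109.7]
eef_rot: [[0.894, 0.448, 0.0], [0.448, -0.894, -0.0], [0.0, 0.0, -1.0]]
ft_force: [-0.8, 0.1, 4.0]
width: 31.7
grasp_force: 10.0
```

Request:
carry_out(targets=[{"x": 0, "y": 0, "z": 0, "wx": 0, "wy": 0, "wz": 0, "claw": 2.5}, {"x": 0, "y": 0, "z": 0, "wx": 0, "wy": 0, "wz": 0, "claw": 2.5}, {"x": 0, "y": 0, "z": 0, "wx": 0, "wy": 0, "wz": 0, "claw": 2.5}], squeeze=35)

```text
t: 9.5
eef_pos: [515.7, -327.8, 109.7]
eef_rot: [[0.894, 0.448, 0.0], [0.448, -0.894, -0.0], [0.0, 0.0, -1.0]]
ft_force: [-0.8, 1.0, 4.6]
width: 31.2
grasp_force: 35.0
```

Request:
carry_out(targets=[{"x": 0, "y": 0, "z": 0.5, "wx": 0, "wy": 0, "wz": 0, "claw": 2.5}, {"x": 0, "y": 0, "z": 1, "wx": 0, "wy": 0, "wz": 0, "claw": 2.5}, {"x": 0, "y": 0, "z": 2, "wx": 0, "wy": 0, "wz": 0, "claw": 2.5}, {"x": 0, "y": 0, "z": 3, "wx": 0, "wy": 0, "wz": 0, "claw": 2.5}, {"x": 0, "y": 0, "z": 3, "wx": 0, "wy": 0, "wz": 0, "claw": 2.5}, {"x": 0, "y": 0, "z": 3, "wx": 0, "wy": 0, "wz": 0, "claw": 2.5}, {"x": 0, "y": 0, "z": 2, "wx": 0, "wy": 0, "wz": 0, "claw": 2.5}, {"x": 0.1, "y": 1, "z": 0, "wx": 0, "wy": 0, "wz": 0, "claw": 2.5}])

```text
t: 10.3
eef_pos: [518.0, -320.2, 258.1]
eef_rot: [[0.895, 0.446, 0.005], [0.446, -0.895, -0.004], [0.003, 0.006, -1.0]]
ft_force: [-0.0, -0.1, -0.8]
width: 31.3
grasp_force: 35.0
```

Request:
carry_out(targets=[{"x": 0.2, "y": 2, "z": 0, "wx": 0, "wy": 0, "wz": 0, "claw": 2.5}, {"x": 0.3, "y": 3, "z": 0, "wx": 0, "wy": 0, "wz": 0, "claw": 2.5}, {"x": 0.4, "y": 4, "z": 0, "wx": 0, "wy": 0, "wz": 0, "claw": 2.5}, {"x": 0.4, "y": 4, "z": 0, "wx": 0, "wy": 0, "wz": 0, "claw": 2.5}, {"x": 0.4, "y": 4, "z": 0, "wx": 0, "wy": 0, "wz": 0, "claw": 2.5}, {"x": 0.4, "y": 4, "z": 0, "wx": 0, "wy": 0, "wz": 0, "claw": 2.5}, {"x": 0.4, "y": 4, "z": 0, "wx": 0, "wy": 0, "wz": 0, "claw": 2.5}, {"x": 0.4, "y": 4, "z": 0, "wx": 0, "wy": 0, "wz": 0, "claw": 2.5}])

```text
t: 11.1
eef_pos: [543.7, -24.4, 252.9]
eef_rot: [[0.893, 0.45, -0.003], [0.45, -0.893, 0.001], [-0.002, -0.002, -1.0]]
ft_force: [1.8, -0.9, -0.3]
width: 31.2
grasp_force: 35.0
```

Request:
carry_out(targets=[{"x": 0.4, "y": 4, "z": 0, "wx": 0, "wy": 0, "wz": 0, "claw": 2.5}, {"x": 0.4, "y": 4, "z": 0, "wx": 0, "wy": 0, "wz": 0, "claw": 2.5}, {"x": 0.4, "y": 4, "z": 0, "wx": 0, "wy": 0, "wz": 0, "claw": 2.5}, {"x": 0.4, "y": 4, "z": 0, "wx": 0, "wy": 0, "wz": 0, "claw": 2.5}, {"x": 0.4, "y": 4, "z": 0, "wx": 0, "wy": 0, "wz": 0, "claw": 2.5}, {"x": 0.3, "y": 3, "z": 0, "wx": 0, "wy": 0, "wz": 0, "claw": 2.5}, {"x": 0.2, "y": 2, "z": 0, "wx": 0, "wy": 0, "wz": 0, "claw": 2.5}, {"x": 0, "y": 0, "z": 0, "wx": 0, "wy": 0, "wz": 0, "claw": 2.5}])

```text
t: 11.9
eef_pos: [567.1, 227.9, 253.0]
eef_rot: [[0.89, 0.455, -0.003], [0.455, -0.89, 0.002], [-0.002, -0.004, -1.0]]
ft_force: [-0.8, -0.1, -0.2]
width: 30.8
grasp_force: 35.0
```

```bash
python3 -c "
from h import *
s=ctrl.sense();print(s['t'],np.round(s['eef_pos'],1),np.round(s['ft_force'],1),s['width'])"; python3 snap.py "[571,229,170]" over
```

```text
11.9 [567.1 227.9 253. ] [-0.8 -0.1 -0.2] 30.83071759951963
top [166 163]
scene [347 131]
{'t': 12.0, 'joint_positions': [10.1, 29.0, -46.8, 93.2, 22.4, 67.8, -105.0], 'eef_pos': [568.6, 223.0, 253.0], 'ft_force': [0.4, 0.3, -0.4], 'width': 31.1}
```

View pics/over.png

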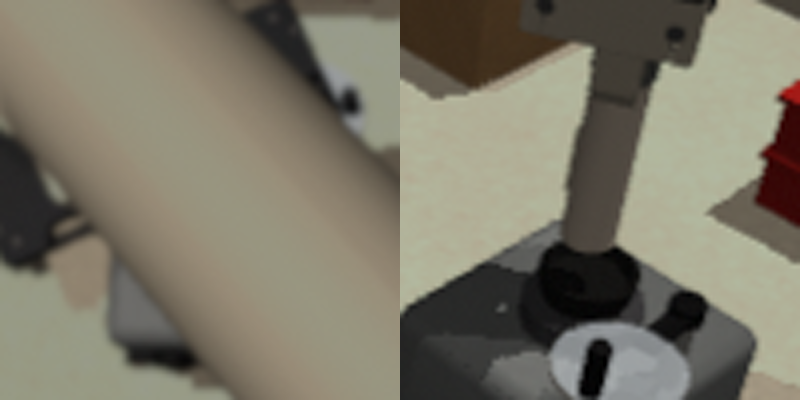

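The tube hangs upright above the cup (scene crop, foot at (592,250), cup at (590,280)). I'll do a small shift, then lower.

Request:
carry_out(targets=[{"x": 0, "y": 0.6, "z": -0.5, "wx": 0, "wy": 0, "wz": 0, "claw": 2.5}, {"x": 0, "y": 0, "z": -0.5, "wx": 0, "wy": 0, "wz": 0, "claw": 2.5}, {"x": 0, "y": 0, "z": -0.5, "wx": 0, "wy": 0, "wz": 0, "claw": 2.5}, {"x": 0, "y": 0, "z": 0, "wx": 0, "wy": 0, "wz": 0, "claw": 2.5}, {"x": 0, "y": 0, "z": 0, "wx": 0, "wy": 0, "wz": 0, "claw": 2.5}])

```text
t: 12.5
eef_pos: [570.6, 227.5, 239.2]
eef_rot: [[0.894, 0.448, -0.0], [0.448, -0.894, -0.0], [-0.0, 0.0, -1.0]]
ft_force: [-0.1, -0.0, -0.7]
width: 31.3
grasp_force: 35.0
```

```bash
cat > tube.py <<'E'
from h import *
c=ctrl.camera("scene"); P=cloud(c); ok=c["range_z"]>0
n=lambda X: np.linalg.norm(P[...,:2]-X,axis=-1)
E=np.array(ctrl.sense()["eef_pos"]); m0=n(E[:2])<32
T=np.array(c["T"])
from scipy.optimize import least_squares
for z0,z1,r in ((E[2]-100,E[2]-60,15),(E[2]-60,E[2]-15,15)):
    m=m0&ok&(P[...,2]>z0)&(P[...,2]<z1)&(n(E[:2])<22); Q=P[m]
    f=least_squares(lambda q:np.hypot(Q[:,0]-q[0],Q[:,1]-q[1])-r,E[:2],loss="soft_l1"); print("body",z0.round(),len(Q),f.x.round(1),np.abs(f.fun).mean().round(2))
m=ok&(n([571,229])<33)&(P[...,2]>123)&(P[...,2]<130)&(n(E[:2])>20); Q=P[m]; 
if len(Q)>8: print("rim",len(Q),Q.min(0).round(1),Q.max(0).round(1),np.round(cv2.minEnclosingCircle(Q[:,:2].astype(np.float32)),1) if 0 else cv2.minEnclosingCircle(Q[:,:2].astype(np.float32)))
s=ctrl.sense(); print(s["t"],np.round(s["eef_pos"],1),np.round(s["ft_force"],1))
E
python3 tube.py
```

```text
body 139.0 230 [570.6 227.3] 0.68
body 179.0 287 [570.8 227.1] 0.67
rim 98 [543.9 200.8 123.2] [597.8 256.9 128.1] ((571.4014892578125, 228.6800994873047), 28.24439239501953)
12.55 [570.7 227.8 239.5] [ 0.4 -0.1 -0.7]
```

The tube is vertical and within 1.5 mm of the cup centre. I'll lower gently and watch the force.

Request:
carry_out(targets=[{"x": 0.07, "y": 0.13, "z": -0.5, "wx": 0, "wy": 0, "wz": 0, "claw": 2.5}, {"x": 0, "y": 0, "z": -0.4, "wx": 0, "wy": 0, "wz": 0, "claw": 2.5}, {"x": 0, "y": 0, "z": -0.3, "wx": 0, "wy": 0, "wz": 0, "claw": 2.5}, {"x": 0, "y": 0, "z": -0.1, "wx": 0, "wy": 0, "wz": 0, "claw": 2.5}, {"x": 0, "y": 0, "z": -0.1, "wx": 0, "wy": 0, "wz": 0, "claw": 2.5}, {"x": 0, "y": 0, "z": -0.1, "wx": 0, "wy": 0, "wz": 0, "claw": 2.5}, {"x": 0, "y": 0, "z": -0.1, "wx": 0, "wy": 0, "wz": 0, "claw": 2.5}, {"x": 0, "y": 0, "z": -0.1, "wx": 0, "wy": 0, "wz": 0, "claw": 2.5}])

```text
t: 13.35
eef_pos: [571.4, 229.5, 222.5]
eef_rot: [[0.894, 0.448, 0.0], [0.448, -0.894, 0.0], [0.0, 0.0, -1.0]]
ft_force: [-0.6, -0.3, 1.0]
width: 31.1
grasp_force: 35.0
```

Request:
carry_out(targets=[{"x": 0, "y": 0, "z": -0.1, "wx": 0, "wy": 0, "wz": 0, "claw": 2.5}, {"x": 0, "y": 0, "z": -0.1, "wx": 0, "wy": 0, "wz": 0, "claw": 2.5}, {"x": 0, "y": 0, "z": -0.1, "wx": 0, "wy": 0, "wz": 0, "claw": 2.5}, {"x": 0, "y": 0, "z": -0.1, "wx": 0, "wy": 0, "wz": 0, "claw": 2.5}, {"x": 0, "y": 0, "z": -0.1, "wx": 0, "wy": 0, "wz": 0, "claw": 2.5}])

```text
t: 13.85
eef_pos: [571.5, 229.6, 217.8]
eef_rot: [[0.894, 0.448, 0.001], [0.448, -0.894, 0.0], [0.001, 0.0, -1.0]]
ft_force: [-1.5, -0.9, 4.0]
width: 31.5
grasp_force: 35.0
```

Request:
carry_out(targets=[{"x": 0, "y": 0, "z": -0.1, "wx": 0, "wy": 0, "wz": 0, "claw": 2.5}, {"x": 0, "y": 0, "z": -0.1, "wx": 0, "wy": 0, "wz": 0, "claw": 2.5}, {"x": 0, "y": 0, "z": -0.1, "wx": 0, "wy": 0, "wz": 0, "claw": 2.5}, {"x": 0, "y": 0, "z": -0.1, "wx": 0, "wy": 0, "wz": 0, "claw": 2.5}, {"x": 0, "y": 0, "z": -0.05, "wx": 0, "wy": 0, "wz": 0, "claw": 2.5}])

```text
t: 14.35
eef_pos: [571.7, 229.7, 213.6]
eef_rot: [[0.894, 0.448, 0.001], [0.448, -0.894, 0.0], [0.001, 0.0, -1.0]]
ft_force: [-0.0, -0.2, 7.7]
width: 31.6
grasp_force: 35.0
```

Request:
carry_out(targets=[{"x": 0, "y": 0, "z": -0.05, "wx": 0, "wy": 0, "wz": 0, "claw": 2.5}, {"x": 0, "y": 0, "z": -0.05, "wx": 0, "wy": 0, "wz": 0, "claw": 2.5}, {"x": 0, "y": 0, "z": 0, "wx": 0, "wy": 0, "wz": 0, "claw": 2.5}])

```text
t: 14.65
eef_pos: [571.7, 229.8, 212.7]
eef_rot: [[0.894, 0.448, 0.001], [0.448, -0.894, 0.0], [0.001, 0.0, -1.0]]
ft_force: [-1.2, -0.1, 9.1]
width: 31.2
grasp_force: 35.0
```

Request:
carry_out(targets=[{"x": 0, "y": 0, "z": -0.05, "wx": 0, "wy": 0, "wz": 0, "claw": 2.5}, {"x": 0, "y": 0, "z": -0.05, "wx": 0, "wy": 0, "wz": 0, "claw": 2.5}, {"x": 0, "y": 0, "z": 0, "wx": 0, "wy": 0, "wz": 0, "claw": 2.5}])

```text
t: 14.95
eef_pos: [572.0, 230.1, 212.6]
eef_rot: [[0.894, 0.448, 0.002], [0.448, -0.894, 0.001], [0.002, 0.001, -1.0]]
ft_force: [-1.7, -0.5, 11.6]
width: 31.3
grasp_force: 35.0
```

The cup is at its stop: z stays at 212.6 while the force rises. I'll add slightly more force and hold for about 2.2 s.

Request:
carry_out(targets=[{"x": 0, "y": 0, "z": -0.05, "wx": 0, "wy": 0, "wz": 0, "claw": 2.5}, {"x": 0, "y": 0, "z": -0.05, "wx": 0, "wy": 0, "wz": 0, "claw": 2.5}, {"x": 0, "y": 0, "z": 0, "wx": 0, "wy": 0, "wz": 0, "claw": 2.5}, {"x": 0, "y": 0, "z": 0, "wx": 0, "wy": 0, "wz": 0, "claw": 2.5}, {"x": 0, "y": 0, "z": 0, "wx": 0, "wy": 0, "wz": 0, "claw": 2.5}, {"x": 0, "y": 0, "z": 0, "wx": 0, "wy": 0, "wz": 0, "claw": 2.5}, {"x": 0, "y": 0, "z": 0, "wx": 0, "wy": 0, "wz": 0, "claw": 2.5}, {"x": 0, "y": 0, "z": 0, "wx": 0, "wy": 0, "wz": 0, "claw": 2.5}])

```text
t: 15.75
eef_pos: [572.4, 230.3, 212.5]
eef_rot: [[0.894, 0.448, 0.003], [0.448, -0.894, 0.001], [0.003, 0.001, -1.0]]
ft_force: [-1.7, -0.9, 15.3]
width: 31.1
grasp_force: 35.0
```

Request:
carry_out(targets=[{"x": 0, "y": 0, "z": 0, "wx": 0, "wy": 0, "wz": 0, "claw": 2.5}, {"x": 0, "y": 0, "z": 0, "wx": 0, "wy": 0, "wz": 0, "claw": 2.5}, {"x": 0, "y": 0, "z": 0, "wx": 0, "wy": 0, "wz": 0, "claw": 2.5}, {"x": 0, "y": 0, "z": 0, "wx": 0, "wy": 0, "wz": 0, "claw": 2.5}, {"x": 0, "y": 0, "z": 0, "wx": 0, "wy": 0, "wz": 0, "claw": 2.5}, {"x": 0, "y": 0, "z": 0, "wx": 0, "wy": 0, "wz": 0, "claw": 2.5}, {"x": 0, "y": 0, "z": 0, "wx": 0, "wy": 0, "wz": 0, "claw": 2.5}, {"x": 0, "y": 0, "z": 0, "wx": 0, "wy": 0, "wz": 0, "claw": 2.5}])

```text
t: 16.55
eef_pos: [572.4, 230.2, 212.5]
eef_rot: [[0.894, 0.448, 0.003], [0.448, -0.894, 0.001], [0.003, 0.001, -1.0]]
ft_force: [-1.7, -2.1, 16.1]
width: 31.1
grasp_force: 35.0
```

Request:
carry_out(targets=[{"x": 0, "y": 0, "z": 0, "wx": 0, "wy": 0, "wz": 0, "claw": 2.5}, {"x": 0, "y": 0, "z": 0, "wx": 0, "wy": 0, "wz": 0, "claw": 2.5}, {"x": 0, "y": 0, "z": 0, "wx": 0, "wy": 0, "wz": 0, "claw": 2.5}, {"x": 0, "y": 0, "z": 0, "wx": 0, "wy": 0, "wz": 0, "claw": 2.5}, {"x": 0, "y": 0, "z": 0, "wx": 0, "wy": 0, "wz": 0, "claw": 2.5}])

```text
t: 17.05
eef_pos: [572.4, 230.2, 212.5]
eef_rot: [[0.894, 0.448, 0.003], [0.448, -0.894, 0.001], [0.003, 0.001, -1.0]]
ft_force: [-2.3, -1.4, 16.0]
width: 31.6
grasp_force: 35.0
```

Request:
carry_out(targets=[{"x": 0, "y": 0, "z": 0.3, "wx": 0, "wy": 0, "wz": 0, "claw": 2.5}, {"x": 0, "y": 0, "z": 0.4, "wx": 0, "wy": 0, "wz": 0, "claw": 2.5}, {"x": 0, "y": 0, "z": 0.5, "wx": 0, "wy": 0, "wz": 0, "claw": 2.5}, {"x": 0, "y": 0, "z": 1, "wx": 0, "wy": 0, "wz": 0, "claw": 2.5}, {"x": 0, "y": 0, "z": 1.3, "wx": 0, "wy": 0, "wz": 0, "claw": 2.5}, {"x": 0, "y": 0, "z": 1.0, "wx": 0, "wy": 0, "wz": 0, "claw": 2.5}, {"x": -0.1, "y": -1, "z": 0, "wx": 0, "wy": 0, "wz": 0, "claw": 2.5}, {"x": -0.2, "y": -2, "z": 0, "wx": 0, "wy": 0, "wz": 0, "claw": 2.5}])

```text
t: 17.85
eef_pos: [567.9, 200.6, 255.4]
eef_rot: [[0.893, 0.451, 0.001], [0.451, -0.893, 0.001], [0.001, -0.001, -1.0]]
ft_force: [-0.1, -0.9, -0.5]
width: 31.3
grasp_force: 35.0
```

Request:
carry_out(targets=[{"x": -0.3, "y": -3, "z": 0, "wx": 0, "wy": 0, "wz": 0, "claw": 2.5}, {"x": -0.4, "y": -4, "z": 0, "wx": 0, "wy": 0, "wz": 0, "claw": 2.5}, {"x": -0.4, "y": -4, "z": 0, "wx": 0, "wy": 0, "wz": 0, "claw": 2.5}, {"x": -0.4, "y": -4, "z": 0, "wx": 0, "wy": 0, "wz": 0, "claw": 2.5}, {"x": -0.4, "y": -4, "z": 0, "wx": 0, "wy": 0, "wz": 0, "claw": 2.5}, {"x": -0.4, "y": -4, "z": 0, "wx": 0, "wy": 0, "wz": 0, "claw": 2.5}, {"x": -0.4, "y": -4, "z": 0, "wx": 0, "wy": 0, "wz": 0, "claw": 2.5}, {"x": -0.4, "y": -4, "z": 0, "wx": 0, "wy": 0, "wz": 0, "claw": 2.5}])

```text
t: 18.65
eef_pos: [536.1, -113.1, 254.8]
eef_rot: [[0.894, 0.448, -0.0], [0.448, -0.894, -0.001], [-0.001, 0.0, -1.0]]
ft_force: [0.7, -0.2, -0.5]
width: 31.4
grasp_force: 35.0
```

Request:
carry_out(targets=[{"x": -0.4, "y": -4, "z": 0, "wx": 0, "wy": 0, "wz": 0, "claw": 2.5}, {"x": -0.4, "y": -4, "z": 0, "wx": 0, "wy": 0, "wz": 0, "claw": 2.5}, {"x": -0.4, "y": -4, "z": 0, "wx": 0, "wy": 0, "wz": 0, "claw": 2.5}, {"x": -0.4, "y": -4, "z": 0, "wx": 0, "wy": 0, "wz": 0, "claw": 2.5}, {"x": -0.3, "y": -3, "z": 0, "wx": 0, "wy": 0, "wz": 0, "claw": 2.5}, {"x": -0.2, "y": -2, "z": 0, "wx": 0, "wy": 0, "wz": 0, "claw": 2.5}, {"x": 0, "y": 0, "z": 0, "wx": 0, "wy": 0, "wz": 0, "claw": 2.5}, {"x": 0, "y": 0, "z": 0, "wx": 0, "wy": 0, "wz": 0, "claw": 2.5}])

```text
t: 19.45
eef_pos: [516.1, -319.6, 254.7]
eef_rot: [[0.894, 0.448, -0.0], [0.448, -0.894, 0.001], [0.0, -0.001, -1.0]]
ft_force: [-0.0, 1.4, -1.3]
width: 31.0
grasp_force: 35.0
```

```bash
python3 tube.py; python3 chk.py
```

```text
body 155.0 397 [ 515.9 -319.1] 0.49
body 195.0 518 [ 516.1 -319.6] 0.51
rim 121 [543.8 201.3 123.1] [598.2 257.3 127.9] ((570.8887939453125, 229.58724975585938), 28.558134078979492)
19.5 [ 516.6 -318.6  254.9] [-0.6  1.6 -0. ]
top pot1 122 [ 538.3 -270.9   66.4] [ 539.3 -271.6] 70.71631310135056
top pot2 122 [ 562.  -214.6   66.3] [ 562.9 -214.9] 70.55166243386171
top plate 584 [638.5 178.  139.6] [635.6 186.8] 143.49676505853387
top tab 24 [641.8 142.4 166.8] [643.2 142.8] 171.81361656102285
top cup 352 [572.2 230.8 120.7] [571.7 229.8] 127.64455651652324
top rim 98 [571.6 231.4 126.1] [571.7 229.8] 129.21752024182987
top beaker 159 [440.5   6.7  79.6] [434.9   7.7] 87.65711260213848
scene pot1 305 [ 541.2 -272.8   65.8] [ 538.5 -272.6] 68.06180038595207
scene pot2 290 [ 564.9 -216.7   65.7] [ 562.5 -215.9] 68.13045063794861
scene plate 711 [641.5 176.1 138.9] [637.8 186.9] 142.53355087047774
scene tab 64 [644.7 140.2 163.2] [643.5 142.6] 170.4666647112687
scene cup 409 [570.6 229.9 120.3] [570.8 229.8] 126.33158362861657
scene rim 121 [570.9 229.5 125.4] [570.8 229.8] 126.84987657064562
scene beaker 534 [434.1   7.3  74.4] [435.5   8.1] 85.00104600040548
{'t': 19.6, 'joint_positions': [59.1, 26.5, -40.3, 93.9, 18.3, 66.4, -48.8], 'eef_pos': [517.0, -318.2, 255.1], 'ft_force': [0.4, 0.4, -0.9], 'width': 31.0}
```

The cup has sprung back and the other objects haven't moved. I'll lower the tube into its bay.

Request:
carry_out(targets=[{"x": 0.1, "y": -0.85, "z": 0, "wx": 0, "wy": 0, "wz": 0, "claw": 2.5}, {"x": 0, "y": 0, "z": -1, "wx": 0, "wy": 0, "wz": 0, "claw": 2.5}, {"x": 0, "y": 0, "z": -2, "wx": 0, "wy": 0, "wz": 0, "claw": 2.5}, {"x": 0, "y": 0, "z": -3, "wx": 0, "wy": 0, "wz": 0, "claw": 2.5}, {"x": 0, "y": 0, "z": -3, "wx": 0, "wy": 0, "wz": 0, "claw": 2.5}, {"x": 0, "y": 0, "z": -2, "wx": 0, "wy": 0, "wz": 0, "claw": 2.5}, {"x": 0, "y": 0, "z": -1.5, "wx": 0, "wy": 0, "wz": 0, "claw": 2.5}, {"x": 0, "y": 0, "z": 0, "wx": 0, "wy": 0, "wz": 0, "claw": 2.5}])

```text
t: 20.4
eef_pos: [515.7, -328.1, 127.3]
eef_rot: [[0.894, 0.448, -0.004], [0.448, -0.894, 0.003], [-0.002, -0.004, -1.0]]
ft_force: [-0.4, 1.0, -0.6]
width: 31.3
grasp_force: 35.0
```

Request:
carry_out(targets=[{"x": 0, "y": 0, "z": 0, "wx": 0, "wy": 0, "wz": 0, "claw": 2.5}, {"x": 0, "y": 0, "z": -0.5, "wx": 0, "wy": 0, "wz": 0, "claw": 2.5}, {"x": 0, "y": 0, "z": -0.5, "wx": 0, "wy": 0, "wz": 0, "claw": 2.5}, {"x": 0, "y": 0, "z": -0.2, "wx": 0, "wy": 0, "wz": 0, "claw": 2.5}, {"x": 0, "y": 0, "z": -0.2, "wx": 0, "wy": 0, "wz": 0, "claw": 2.5}, {"x": 0, "y": 0, "z": -0.1, "wx": 0, "wy": 0, "wz": 0, "claw": 2.5}, {"x": 0, "y": 0, "z": -0.1, "wx": 0, "wy": 0, "wz": 0, "claw": 2.5}])

```text
t: 21.1
eef_pos: [517.3, -329.1, 114.0]
eef_rot: [[0.894, 0.448, 0.0], [0.448, -0.894, -0.0], [0.0, 0.0, -1.0]]
ft_force: [0.2, -0.4, -0.7]
width: 31.1
grasp_force: 35.0
```

Request:
carry_out(targets=[{"x": 0, "y": 0, "z": -0.1, "wx": 0, "wy": 0, "wz": 0, "claw": 2.5}, {"x": 0, "y": 0, "z": -0.1, "wx": 0, "wy": 0, "wz": 0, "claw": 2.5}, {"x": 0, "y": 0, "z": -0.1, "wx": 0, "wy": 0, "wz": 0, "claw": 2.5}, {"x": 0, "y": 0, "z": -0.1, "wx": 0, "wy": 0, "wz": 0, "claw": 2.5}, {"x": 0, "y": 0, "z": 0, "wx": 0, "wy": 0, "wz": 0, "claw": 2.5}])

```text
t: 21.6
eef_pos: [517.2, -329.0, 109.9]
eef_rot: [[0.894, 0.448, -0.0], [0.448, -0.894, 0.0], [-0.0, -0.0, -1.0]]
ft_force: [-0.1, -0.5, -0.7]
width: 31.6
grasp_force: 35.0
```

Request:
carry_out(targets=[{"x": 0, "y": 0, "z": -0.05, "wx": 0, "wy": 0, "wz": 0, "claw": 2.5}, {"x": 0, "y": 0, "z": -0.05, "wx": 0, "wy": 0, "wz": 0, "claw": 2.5}, {"x": 0, "y": 0, "z": 0, "wx": 0, "wy": 0, "wz": 0, "claw": 2.5}])

```text
t: 21.9
eef_pos: [517.7, -329.0, 109.7]
eef_rot: [[0.894, 0.448, 0.001], [0.448, -0.894, -0.0], [0.0, 0.001, -1.0]]
ft_force: [-1.1, 1.0, 5.5]
width: 30.8
grasp_force: 35.0
```

The foot is on the bay floor. I'll open gently, then rise.

Request:
carry_out(targets=[{"x": 0, "y": 0, "z": 0, "wx": 0, "wy": 0, "wz": 0, "claw": 2.5}, {"x": 0, "y": 0, "z": 0, "wx": 0, "wy": 0, "wz": 0, "claw": 2.5}, {"x": 0, "y": 0, "z": 0, "wx": 0, "wy": 0, "wz": 0, "claw": 3.6}, {"x": 0, "y": 0, "z": 0, "wx": 0, "wy": 0, "wz": 0, "claw": 4.5}, {"x": 0, "y": 0, "z": 0, "wx": 0, "wy": 0, "wz": 0, "claw": 6}, {"x": 0, "y": 0, "z": 0, "wx": 0, "wy": 0, "wz": 0, "claw": 6}, {"x": 0, "y": 0, "z": 0, "wx": 0, "wy": 0, "wz": 0, "claw": 6}], squeeze=5)

```text
t: 22.6
eef_pos: [517.1, -329.0, 108.7]
eef_rot: [[0.894, 0.448, -0.0], [0.448, -0.894, 0.0], [-0.0, -0.0, -1.0]]
ft_force: [0.8, 0.2, 0.9]
width: 59.0
grasp_force: 0.0
```

Request:
carry_out(targets=[{"x": 0, "y": 0, "z": 1, "wx": 0, "wy": 0, "wz": 0, "claw": 6}, {"x": 0, "y": 0, "z": 2, "wx": 0, "wy": 0, "wz": 0, "claw": 6}, {"x": 0, "y": 0, "z": 3, "wx": 0, "wy": 0, "wz": 0, "claw": 6}, {"x": 0, "y": 0, "z": 4, "wx": 0, "wy": 0, "wz": 0, "claw": 6}, {"x": 0, "y": 0, "z": 3, "wx": 0, "wy": 0, "wz": 0, "claw": 6}, {"x": -3, "y": -3, "z": 0, "wx": 0, "wy": 0, "wz": 0, "claw": 6}, {"x": -4, "y": -4, "z": 0, "wx": 0, "wy": 0, "wz": 0, "claw": 6}, {"x": -3, "y": -4, "z": 0, "wx": 0, "wy": 0, "wz": 0, "claw": 6}])

```text
t: 23.4
eef_pos: [421.2, -434.7, 240.5]
eef_rot: [[0.893, 0.45, 0.001], [0.45, -0.893, -0.001], [-0.0, 0.002, -1.0]]
ft_force: [1.0, -0.8, -0.5]
width: 60.0
grasp_force: 0.0
```

```bash
python3 chk.py; python3 -c "
from h import *
cv2.imwrite('pics/end.png',ctrl.camera('scene')['img'][...,::-1])"
```

```text
top tubetop 144 [ 517.1 -326.6  129.4] [ 517.9 -327.7] 133.71768550678686
top pot1 123 [ 538.  -270.6   67.2] [ 539.1 -271.5] 70.89808060156149
top pot2 120 [ 562.2 -214.7   66.4] [ 563.4 -215.5] 70.51947422482314
top plate 581 [638.3 178.2 139.5] [638.4 187.6] 143.70204592962364
top tab 27 [641.7 142.5 166.1] [642.2 143.2] 171.77893785242694
top cup 353 [572.2 230.9 120.5] [571.5 228.7] 127.36777067940325
top rim 95 [572.9 230.9 125.9] [571.3 229.6] 128.9030234160852
top beaker 157 [440.3   6.2  79.9] [434.5   7.8] 88.4534675844885
scene tubetop 392 [ 521.1 -328.8  128.4] [ 517.7 -329.4] 131.15741185370294
scene pot1 304 [ 541.  -272.6   65.8] [ 538.9 -272.5] 68.26463585662167
scene pot2 296 [ 565.1 -216.7   65.6] [ 562.8 -216.2] 68.41504827661265
scene plate 709 [641.6 175.9 138.9] [638.3 186.3] 142.57179504227108
scene tab 64 [645.  140.1 163.3] [643.3 141.1] 170.55256286616827
scene cup 409 [570.6 229.9 120.4] [570.2 229.5] 126.06518869977114
scene rim 126 [570.6 229.7 125.1] [570.2 229.5] 127.01685126707505
scene beaker 529 [434.2   7.5  74.6] [434.1   7. ] 85.22857461291562
{'t': 23.5, 'joint_positions': [72.4, 26.7, -37.8, 95.0, 18.2, 64.5, -34.5], 'eef_pos': [414.7, -442.8, 239.2], 'ft_force': [-0.2, -0.2, -1.3], 'width': 59.8}
```

View pics/end.png

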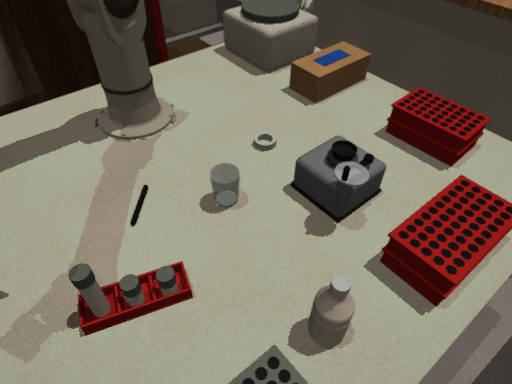

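The tube stands upright in its own bay (92,290). The cover is open (350,175), the cup is free (343,150), and the short tubes and beaker are unmoved.

Request:
carry_out(targets=[{"x": 0, "y": 0, "z": 0, "wx": 0, "wy": 0, "wz": 0, "claw": 6}, {"x": 0, "y": 0, "z": 0, "wx": 0, "wy": 0, "wz": 0, "claw": 6}, {"x": 0, "y": 0, "z": 0, "wx": 0, "wy": 0, "wz": 0, "claw": 6}])

```text
t: 23.85
eef_pos: [423.4, -432.7, 239.3]
eef_rot: [[0.892, 0.451, 0.001], [0.451, -0.892, 0.0], [0.001, 0.0, -1.0]]
ft_force: [-0.3, 0.2, 0.1]
width: 60.3
grasp_force: 0.0
```

```bash
python3 -c "
from station import ctrl
print(ctrl.job_done())"
```

```text
the job is handed in; nothing more can be done
None
```

The job is handed in at about 24 s: cover left open at about 97°, cup pressed fully down (about 16 N) for about 2.3 s, tube back upright in its own bay, and the short tubes and beaker not moved.

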